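# Clear, restock and close a locked-out reagent tray

### The arm

A 7-joint arm with a two-finger parallel gripper is mounted at the origin on a cart in front of the work surface, level with it; the furniture and walls round the work are solid. World frame = base frame: x ahead of the robot, y to its left, z up, the work surface at z = 0. Lengths are in mm, angles in rad, forces in N, time in s.
With the tool pointing down it reaches from about 400 to 850 mm from the base axis. Payload 4.5 kg.
Tool frame: the origin (TCP) lies midway between the tips of the shut fingers; the grasp point (between the pads) lies 19 mm behind it; z points along the fingers, y is the line along which they close (so a half turn about z gives the same grasp; the last joint's range is limited). The gripper opens to 85 mm and grips with 20 to 120 N. Pads are 22 mm wide; open, the fingers measure 114 mm over their backs; the gripper's body (76 mm by 85 mm) begins 54 mm behind the grasp point. The pads swing forward as they close: fully open they stand 13 mm farther back than shut.
Start: joints at [-1.146, 0.689, -0.195, 1.565, 0.157, 0.902, -0.215], TCP at [238.063, 577.91, 231.317] pointing down, gripper open.
Joint ranges: [-3.01, 3.01], [-0.46, 2.08], [-1.47, 1.51], [0.13, 2.56], [-1, 4.14], [0.04, 2.09], [-2.66, 2.66]. Speed limits (rad/s): [2.57, 2.57, 3.14, 3.14, 3.14, 3.14, 3.14].

### API

Orientations are given as a rotation vector (axis times angle).
In Python, from plant import state, viewer, job gives the robot as it stands.
- The arm moves only by the tool drive_tool, never from a script. Its argument "series" is a list of rows, each an object of numbers: "dx", "dy", "dz": the shift along the tool's x, y, z in m; "yaw": the turn about the tool's z in degrees. A call has 1 to 20 rows; each row is the pose to reach, as a shift and turn from the pose commanded when the call began, along the tool's axes at that moment; what a row does not reach only later rows make up. A row lasts 1/8 s, in which the tool goes at most 62.5 mm and 10.7 degrees, less where a joint would pass 70% of its speed; a pose out of reach is approached as far as the arm can. A call with a gripper value outside its range is refused whole. "claw" is the closure in counts, from 0 (fully open) to 255 (shut), set as the call begins (left out, the last holds). The fingers move at their own pace and stop on an object; "squeeze" is the grip in N (left out, the last holds). Time passes only in rows, so rows that repeat a pose let the fingers close. It gives the time, the measured TCP pose, the force, the opening and the grip force at its end, in the units of the state.
- state(): the state, without advancing time (a new reading comes with each control period).
- viewer.capture(name): name is "scene" or "top" or "wrist"; returns (picture, depth): 400x640x3 uint8, red, green, blue; 400x640 float32, mm along the optical axis (not along the pixel's ray), 0 where there is no reading.
- viewer.camera_params(name): a dict with "K" (3x3 intrinsics, pixels), "extrinsics" (4x4, takes a point from camera to world coordinates); the wrist camera has in their place "T_tool_cam" (4x4, takes a point from camera to tool coordinates, whose origin is the TCP and whose axes are the flange's). Camera axes: x right, y up, looking along -z (the intrinsics and any distortion apply to the point x, -y, -z); pixel columns grow to the right and rows downward; lengths in mm; the calibration is good to about 2 mm. A picture is of the moment at which its call begins: read the wrist's pose just before it. camera_params takes no time and is no camera call.
- job.hand_in(): hands the job in; it is judged then, once.
Trained networks look in the newest picture that a camera, given by its name, has taken for a name from the list of things; names that differ only in an ending like _2 or _b are one class to them, and where a whole thing is asked for, a point or a joint stands for the part that bears it (a point fixed in the world has none). Each returns a list of dicts, best first, with "confidence" (0 to 1); they miss things now and then, are a little off and sometimes report something else, mostly with a low value. They report only what shows in the picture. A call takes as long as a camera call. They do not tell look-alikes from the thing itself.
- viewer.boxes_of(target, camera): "bbox" ([left, top, width, height] in pixels, round what is visible of it).
- viewer.masks_of(target, camera): "pixels" (400x640 bool, what is visible of it) and "bbox" ([left, top, width, height] in pixels, round what is visible of it).
The state is a dict: "t": time; "joints": joint angles; "qvel": joint speeds; "joint_torque": joint torques, N m; "position": TCP position; "ee_rot": TCP orientation; "contact_force": force on the tool from outside, world axes, zero at the start; "moment": the same for the moment, N m; "opening": finger opening in mm; "grip_force": force on a finger pad.
Only numpy, scipy, OpenCV 4.12 (cv2) and the standard library are available. Lean on these libraries where they do the work, as an engineer would, in place of code of your own. Each camera call takes 0.05 s, during which the arm holds its last target. There are 200 camera calls.

### The job

The sliding tray of the grey bench unit is locked fully out, and a tall spray bottle that cannot pass under the unit's header has been parked in one of its three bays. Stand the spray bottle upright on a free patch of the desk, stand the dropper bottle that is alone on the desk upright in the bay this frees, then press down the release lever at the tray's front right corner and slide the tray fully home with its three dropper bottles upright, one in each bay. Let the lever spring back up at the end, and leave the timer and the tape roll where they are.

Things in the scene. Friction and masses are not known exactly. Their poses are not given: they have to be found in the camera images.
- tray_unit: Low grey sheet-metal bench unit, fixed to the desk, 248 wide (y) x 185 deep (x) x 126 mm high, small plate and foam block on its top (up to 150 mm). Origin on the desk surface under the middle of its front opening; x points into the unit (the way the tray closes), y to its left. The underside of the header over the opening is 106 mm above the desk.
- tray (a joint): Tray slide: 0 = locked fully out, 0.150 m = fully home (hard stop). Friction about 4 N. Locked out, it has 2 mm of play and will not go in until the lever is pressed. The tray's front panel is 236 mm wide, 12 mm thick, its top 100 mm above the desk; a bar handle stands 35 mm in front of it, 50 mm above the desk, near its middle.
- bay_1 (a point): Centre of the floor of the left (+y) bay, on the tray and moving with it; axes as the tray unit. Each bay is 157 mm long (x) and 59 mm wide (y); floor 22 mm above the desk; dividers rise 33 mm, the tray's side and back walls 38 mm above the floor. The outer face of the tray's front panel is 90.5 mm in front (-x) of this point.
- bay_2 (a point): Centre of the floor of the middle bay; as bay_1.
- bay_3 (a point): Centre of the floor of the right (-y) bay; as bay_1.
- release_lever (a joint): Release lever hinge: 0 = up, at rest, 0.15 rad = fully down. Sprung: 3 N at the tab starts it, about 7 N at the bottom; springs back when let go. The pawl clears from about 0.07 rad (tab 7 mm down, full stroke 15 mm); keep it down while the tray goes in the first 25 mm, after that it may be held or let go.
- lever_tab (a point): Middle of the top of the lever's flat thumb tab, 48 x 48 mm, level at rest 80 mm above the desk; x points into the unit. It moves with the tray and stands before the tray's front panel near its right edge: the panel's outer face is 32 mm behind (+x of) this point and 20 mm higher than it, so fingers holding the tab down can be moved in +x against the panel to push the tray.
- spray_bottle: The trigger spray bottle parked in the tray (another stands at the far right, not to be touched), 230 mm tall, 0.25 kg, in one of the bays; origin in its underside. For its speed; see its two points.
- spray_centre (a point): Spray bottle's centre, 115 mm above its underside; z up the bottle. The foot reaches 51 mm to -y and 26 mm to +y of this axis and 20 mm to either side in x; the nozzle reaches 54 mm to +y.
- spray_head (a point): Point inside the spray bottle's head, 200 mm above its underside, 30 mm below its top, axes as spray_centre. The head is 30 mm thick along its x (grip it here across x, from above) and 74 mm long along its y.
- desk_bottle_centre (a point): Centre of the dropper bottle that stands alone on the desk (not those at the back beside the yellow bin): 80 mm tall, this point 40 mm up. Round body 33 mm in diameter up to 54 mm above its underside, then a cap of 20 mm diameter. 0.04 kg. Grip the body.
- desk_bottle: The same dropper bottle; origin in its underside.
- tray_bottle_a_centre (a point): Centre of a dropper bottle of the same size that stands in a bay of the tray and stays there.
- tray_bottle_b_centre (a point): Centre of the other dropper bottle that stands in a bay of the tray and stays there.
- timer: Round clockwork timer, 68 mm in diameter, 47 mm high, loose on the desk; origin in its underside. Leave alone.
- tape: Roll of tape lying flat, 98 mm in diameter, 25 mm high, loose; origin in its underside. Leave alone.
There are look-alikes about, which are no part of the job. Of the things that look like the spray_bottle, the larger one is meant. Leave any orange look-alike of the desk_bottle alone.

How it is judged (in metres and radians):
On the way, in this order (a step that is already met when the one before it is completed fails the run):
1. the spray bottle stands upright on the desk, let go, the tray still locked out (height (world z) of spray_centre between 0.105 and 0.121 m and angle between spray_centre's own z axis and vertical below 0.1 rad and linear speed of spray_bottle below 0.02 m/s and contact force between the fingers and spray_bottle below 0.1 N and value of joint tray below 0.008 m), for 0.2 s.
2. the desk's dropper bottle stands upright in the freed bay, let go, the tray still locked out ((y of desk_bottle_centre in the frame of bay_1 between -0.031 and 0.031 m or y of tray_bottle_a_centre in the frame of bay_1 between -0.031 and 0.031 m or y of tray_bottle_b_centre in the frame of bay_1 between -0.031 and 0.031 m) and (y of desk_bottle_centre in the frame of bay_2 between -0.031 and 0.031 m or y of tray_bottle_a_centre in the frame of bay_2 between -0.031 and 0.031 m or y of tray_bottle_b_centre in the frame of bay_2 between -0.031 and 0.031 m) and (y of desk_bottle_centre in the frame of bay_3 between -0.031 and 0.031 m or y of tray_bottle_a_centre in the frame of bay_3 between -0.031 and 0.031 m or y of tray_bottle_b_centre in the frame of bay_3 between -0.031 and 0.031 m) and x of desk_bottle_centre in the frame of bay_2 between -0.07 and 0.07 m and z of desk_bottle_centre in the frame of bay_2 between 0.03 and 0.05 m and angle between each of desk_bottle_centre, tray_bottle_a_centre, tray_bottle_b_centre's own z axis and vertical below 0.15 rad and x of tray_bottle_a_centre in the frame of bay_2 between -0.07 and 0.07 m and z of tray_bottle_a_centre in the frame of bay_2 between 0.03 and 0.05 m and x of tray_bottle_b_centre in the frame of bay_2 between -0.07 and 0.07 m and z of tray_bottle_b_centre in the frame of bay_2 between 0.03 and 0.05 m and contact force between the fingers and desk_bottle below 0.1 N and value of joint tray below 0.008 m), for 0.2 s.
3. the release lever is pressed down while the tray is out (value of joint release_lever above 0.06 rad and value of joint tray below 0.04 m).
At the end, for the whole second after the job is handed in: The tray is home within 4 mm of its stop and the lever has sprung back up (under 0.025 rad); the three dropper bottles stand upright (within 0.15 rad) on the tray's floor, one in each bay; the spray bottle stands at rest on the desk, upright within 0.1 rad (value of joint tray above 0.146 m and value of joint release_lever below 0.025 rad and (y of desk_bottle_centre in the frame of bay_1 between -0.031 and 0.031 m or y of tray_bottle_a_centre in the frame of bay_1 between -0.031 and 0.031 m or y of tray_bottle_b_centre in the frame of bay_1 between -0.031 and 0.031 m) and (y of desk_bottle_centre in the frame of bay_2 between -0.031 and 0.031 m or y of tray_bottle_a_centre in the frame of bay_2 between -0.031 and 0.031 m or y of tray_bottle_b_centre in the frame of bay_2 between -0.031 and 0.031 m) and (y of desk_bottle_centre in the frame of bay_3 between -0.031 and 0.031 m or y of tray_bottle_a_centre in the frame of bay_3 between -0.031 and 0.031 m or y of tray_bottle_b_centre in the frame of bay_3 between -0.031 and 0.031 m) and x of desk_bottle_centre in the frame of bay_2 between -0.07 and 0.07 m and z of desk_bottle_centre in the frame of bay_2 between 0.03 and 0.05 m and angle between each of desk_bottle_centre, tray_bottle_a_centre, tray_bottle_b_centre's own z axis and vertical below 0.15 rad and x of tray_bottle_a_centre in the frame of bay_2 between -0.07 and 0.07 m and z of tray_bottle_a_centre in the frame of bay_2 between 0.03 and 0.05 m and x of tray_bottle_b_centre in the frame of bay_2 between -0.07 and 0.07 m and z of tray_bottle_b_centre in the frame of bay_2 between 0.03 and 0.05 m and height (world z) of spray_centre between 0.105 and 0.121 m and angle between spray_centre's own z axis and vertical below 0.1 rad and linear speed of spray_bottle below 0.02 m/s); the robot touches nothing.
It fails at once if the spray bottle is tipped over (angle between spray_centre's own z axis and vertical above 0.6 rad).
It fails at once if a dropper bottle is tipped over (angle between any of desk_bottle_centre, tray_bottle_a_centre, tray_bottle_b_centre's own z axis and vertical above 0.6 rad).
It fails at once if the timer or the tape is moved by more than 25 mm (distance of any of timer, tape from where it was at the start of the episode above 0.025 m).
It also fails if it takes over 67 s, if anything falls off the work surface, if the arm or the gripper's body presses on something with over 40 N, if the wrist force passes 120 N, or if a joint passes its speed limit or range.

## Working session

There is one attempt and no reset: what is moved stays moved. The work goes in short steps, Python scripts to look and compute and a tool call to move; the robot and the scene stay as the last step left them, time stands still between calls to the robot, and variables do not carry over. Pictures are saved under pics/ and viewed, at most 10 in all, crops included, and the job is handed in when it is done.

Besides the shell and the picture viewer there is one more tool, called after "Call:" by a JSON object that holds its "fn" and its "kwargs", one argument or row to a line. drive_tool: Moves the arm, as the interface text tells. Its arguments: {"type":"object","properties":{"series":{"type":"array","items":{"type":"object","properties":{"dx":{"type":"number"},"dy":{"type":"number"},"dz":{"type":"number"},"yaw":{"type":"number"}}}},"claw":{"type":"number"},"squeeze":{"type":"number"}},"required":["series"]}

```bash
mkdir -p pics; ls; cat > h.py <<'E'
import numpy as np, cv2
from plant import state, viewer, job
from scipy.spatial.transform import Rotation as R
def ext(cam,s=None):
    p=viewer.camera_params(cam)
    K=np.array(p["K"])
    if cam=="wrist":
        T=np.eye(4);T[:3,:3]=R.from_rotvec(s["ee_rot"]).as_matrix();T[:3,3]=np.array(s["position"])
        return K,T@np.array(p["T_tool_cam"])
    return K,np.array(p["extrinsics"])
def cloud(depth,K,E):
    v,u=np.mgrid[:400,:640]
    P=np.stack([(u-K[0,2])/K[0,0]*depth,-(v-K[1,2])/K[1,1]*depth,-depth],-1)
    W=P@E[:3,:3].T+E[:3,3]
    W[depth<=0]=np.nan
    return W
def look(cam):
    s=state();pic,d=viewer.capture(cam);K,E=ext(cam,s)
    return pic,cloud(d,K,E),s
def save(pic,name): cv2.imwrite("pics/"+name,pic[...,::-1])
E
python3 - <<'E'
from h import *
s=state();print({k:np.round(v,3) for k,v in s.items()}); print(viewer.camera_params("top").keys())
a=[]
for c in("scene","top"):
    pic,W,_=look(c);np.savez(f"{c}.npz",pic=pic,W=W);save(pic,c+".png")
    for n in("tray_unit","spray_bottle","desk_bottle","timer","tape","release_lever","tray"):
        for r in viewer.masks_of(n,c)[:6]:
            m=r["pixels"];q=W[m];print(c,n,round(r["confidence"],2),np.round(r["bbox"]),np.round(np.nanmedian(q,0)),np.round(np.nanpercentile(q,3,0)),np.round(np.nanpercentile(q,97,0)))
E
```

```text
pics
{'t': np.float64(0.0), 'joints': array([-1.146,  0.69 , -0.194,  1.566,  0.157,  0.902, -0.215]), 'qvel': array([-0.001, -0.   , -0.001,  0.001, -0.   , -0.001,  0.001]), 'joint_torque': array([-0.0000e+00, -5.3961e+01, -1.2660e+00, -1.5854e+01,  9.0000e-03,
        1.0000e-02,  0.0000e+00]), 'position': array([237.907, 577.258, 230.5  ]), 'ee_rot': array([-6.100e-01, -3.082e+00,  3.000e-03]), 'contact_force': array([-0.24 ,  0.063,  1.061]), 'moment': array([ 0.022,  0.011, -0.011]), 'grip_force': np.float64(0.0), 'opening': np.float64(85.26)}
dict_keys(['K', 'extrinsics'])
scene tray_unit 0.62 [283. 158. 152. 112.] [707.   6.  78.] [498. -79.   9.] [866. 169. 149.]
scene tray_unit 0.36 [297. 150.  37.  76.] [586.  81. 161.] [547.  74.  56.] [626. 100. 250.]
scene spray_bottle 0.95 [297. 149.  35.  73.] [587.  81. 157.] [550.  74.  58.] [626.  97. 250.]
scene spray_bottle 0.63 [240. 198.  29.  76.] [395.  56.  83.] [385.  34.  -2.] [454. 141. 173.]
scene desk_bottle 0.93 [340. 288.  12.  37.] [ 452. -211.   40.] [ 442. -219.    3.] [ 468. -195.   75.]
scene desk_bottle 0.73 [36
[... 1049 characters left out ...]
65.  20.  40.] [588.  90. 246.] [543.  76.  43.] [627. 112. 254.]
top desk_bottle 0.63 [420. 236.  16.  16.] [ 444. -280.   46.] [ 429. -302.   -2.] [ 460. -269.   78.]
top timer 0.87 [200. 230.  28.  23.] [429. 315.  33.] [401. 291.   7.] [459. 345.  45.]
top tape 0.78 [194. 169.  39.  33.] [607. 322.  21.] [556. 281.  -1.] [643. 371.  28.]
top tape 0.36 [345. 184.  16.  41.] [512. -67.  79.] [490. -86.  73.] [597. -45.  85.]
top release_lever 0.62 [338. 147.  19.  81.] [512. -64.  79.] [487. -86.  71.] [694. -42.  85.]
top tray 0.83 [273. 145.  88.  84.] [598.  18.  24.] [495. -74.  15.] [696. 139. 100.]
top tray 0.57 [282. 168.  22.  36.] [589.  91. 246.] [543.  76.  42.] [628. 114. 254.]
```

```bash
python3 - <<'E'
from h import *
a=np.load("scene.npz")["pic"][130:370,200:440];b=np.load("top.npz")["pic"][60:270,180:460]
a=cv2.resize(a,(400,400));b=cv2.resize(b,(400,300),interpolation=3);c=np.zeros((400,800,3),np.uint8);c[:,:400]=a;c[:300,400:]=b;save(c,"both.png")
E
```

```text
(no output)
```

View pics/scene.png

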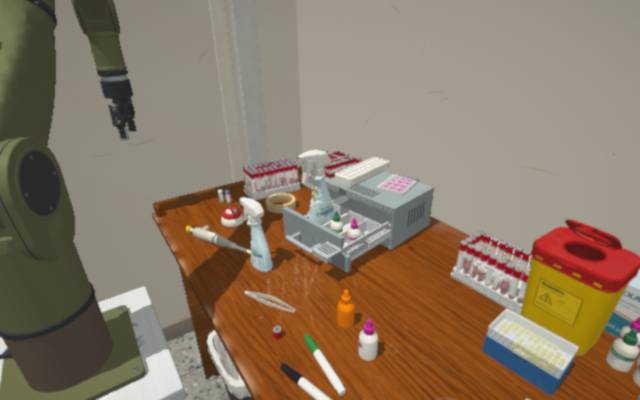

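View pics/both.png

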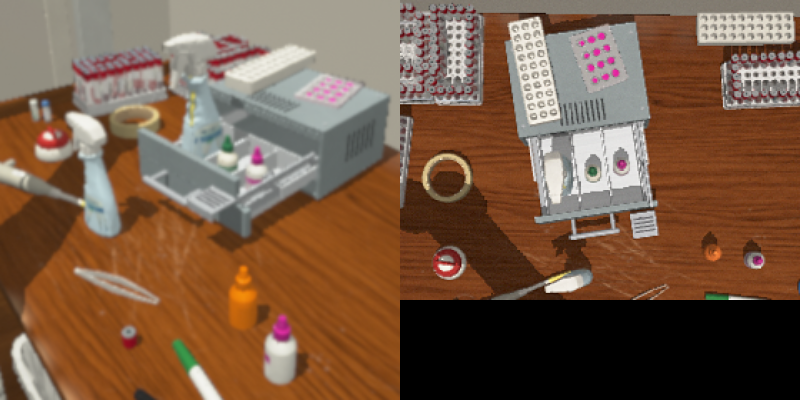

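```bash
python3 - <<'E'
from h import *
for c in("top","scene"):
    W=np.load(c+".npz")["W"].reshape(-1,3);W=W[~np.isnan(W[:,0])]
    def f(n,x0,x1,y0,y1,z0,z1):
        q=W[(W>[x0,y0,z0]).all(1)&(W<[x1,y1,z1]).all(1)]
        if len(q)<5: print(c,n,len(q));return
        r=cv2.minAreaRect(q[:,:2].astype(np.float32));print(c,n,len(q),np.round(q.mean(0)),np.round(q.min(0)),np.round(q.max(0)),np.round(cv2.boxPoints(r)).tolist(),round(r[2],1))
    f("head",520,680,40,140,215,275)
    f("head2",520,680,40,140,190,215)
    f("mid",520,680,40,140,140,180)
    f("low",520,600,40,140,60,125)
    f("lev",470,560,-100,-30,70,88)
    f("panel",480,560,-100,150,92,106)
    f("bott",425,465,-310,-265,20,90)
    f("botcap",425,465,-310,-265,60,90)
    f("unit",600,900,-130,200,118,130)
    f("tb",540,660,-60,60,85,110)
s=state();print(R.from_rotvec(s["ee_rot"]).as_matrix().round(3))
E
```

```text
top head 429 [585.  95. 247.] [538.  79. 222.] [628. 114. 260.] [[536.0, 105.0], [540.0, 72.0], [630.0, 85.0], [625.0, 118.0]] 8.3
top head2 13 [593.  79. 199.] [584.  78. 191.] [605.  82. 213.] [[584.0, 80.0], [584.0, 77.0], [605.0, 79.0], [605.0, 82.0]] 4.3
top mid 3
top low 170 [545.  78.  92.] [521.  41.  60.] [599. 135. 119.] [[520.0, 42.0], [599.0, 41.0], [600.0, 134.0], [521.0, 135.0]] 89.4
top lev 325 [512. -65.  79.] [484. -91.  70.] [558. -39.  88.] [[482.0, -45.0], [490.0, -92.0], [559.0, -80.0], [552.0, -34.0]] 9.3
top panel 360 [531.  36.  99.] [511. -71.  92.] [554. 141. 106.] [[508.0, 141.0], [543.0, -71.0], [555.0, -69.0], [520.0, 143.0]] 9.3
top bott 128 [ 444. -281.   51.] [ 429. -301.   21.] [ 460. -268.   82.] [[429.0, -268.0], [430.0, -301.0], [461.0, -300.0], [460.0, -267.0]] 1.8
top botcap 35 [ 444. -283.   70.] [ 436. -292.   62.] [ 452. -274.   82.] [[433.0, -285.0], [444.0, -296.0], [455.0, -284.0], [444.0, -273.0]] 46.3
top unit 4218 [771.  46. 125.] [604. -70. 118.] [889. 199. 130.] [[590.0, 161.0], [630.0, -84.0], [904.0, -40.0], [864.0, 205.0]] 9.3
top t
[... 867 characters left out ...]
 139.0], [542.0, -74.0], [557.0, -72.0], [522.0, 142.0]] 9.3
scene bott 458 [ 438. -292.   47.] [ 427. -303.   20.] [ 459. -272.   80.] [[421.0, -288.0], [444.0, -310.0], [463.0, -290.0], [439.0, -268.0]] 47.3
scene botcap 97 [ 442. -289.   69.] [ 436. -295.   61.] [ 451. -278.   80.] [[432.0, -287.0], [444.0, -298.0], [453.0, -288.0], [442.0, -277.0]] 45.3
scene unit 1909 [761.  26. 125.] [601. -72. 118.] [886. 177. 130.] [[600.0, 176.0], [603.0, -74.0], [886.0, -70.0], [883.0, 179.0]] 0.7
scene tb 144 [578. -17.  94.] [540. -60.  85.] [630.  37. 101.] [[519.0, 10.0], [543.0, -61.0], [637.0, -31.0], [614.0, 41.0]] 18.0
[[-0.925  0.381  0.   ]
 [ 0.381  0.925  0.   ]
 [ 0.     0.    -1.   ]]
```

Call:
{"fn": "drive_tool", "kwargs": {
  "series": [
    {"dz": -0.03,"yaw": -2},
    {"dx": -0.03,"dy": -0.02,"dz": -0.07,"yaw": -6},
    {"dx": -0.07,"dy": -0.045,"dz": -0.08,"yaw": -10},
    {"dx": -0.12,"dy": -0.075,"dz": -0.08,"yaw": -14},
    {"dx": -0.17,"dy": -0.105,"dz": -0.08,"yaw": -18},
    {"dx": -0.22,"dy": -0.138,"dz": -0.08,"yaw": -22},
    {"dx": -0.27,"dy": -0.17,"dz": -0.08,"yaw": -26},
    {"dx": -0.32,"dy": -0.2,"dz": -0.08,"yaw": -30},
    {"dx": -0.37,"dy": -0.232,"dz": -0.08,"yaw": -31.7},
    {"dx": -0.42,"dy": -0.263,"dz": -0.08,"yaw": -31.7},
    {"dx": -0.465,"dy": -0.29,"dz": -0.08,"yaw": -31.7},
    {"dx": -0.495,"dy": -0.31,"dz": -0.08,"yaw": -31.7},
    {"dx": -0.505,"dy": -0.316,"dz": -0.08,"yaw": -31.7},
    {"dx": -0.505,"dy": -0.316,"dz": -0.08,"yaw": -31.7},
    {"dx": -0.505,"dy": -0.316,"dz": -0.08,"yaw": -31.7}
  ],
  "claw": 0,
  "squeeze": 40
}}

```text
invalid input
```

```bash
python3 - <<'E'
from h import *
pic,W,s=look("wrist");save(pic,"w1.png");print(s["t"],s["position"],s["ee_rot"])
M=R.from_rotvec(s["ee_rot"]).as_matrix();print(M.round(3))
Q=W.reshape(-1,3);Q=Q[~np.isnan(Q[:,0])]
for z0,z1 in((215,235),(235,256),(140,180),(190,215)):
    q=Q[(Q>[520,40,z0]).all(1)&(Q<[680,140,z1]).all(1)]
    if len(q)>9: print(z0,len(q),q.mean(0).round(),np.round(cv2.boxPoints(cv2.minAreaRect(q[:,:2].astype(np.float32)))).tolist())
E
```

```text
0.8 [238.05627867 577.90920041 231.34523128] [6.09887752e-01 3.08181595e+00 1.63858961e-04]
[[-0.925  0.381  0.   ]
 [ 0.381  0.925  0.   ]
 [ 0.     0.    -1.   ]]
```

View pics/w1.png

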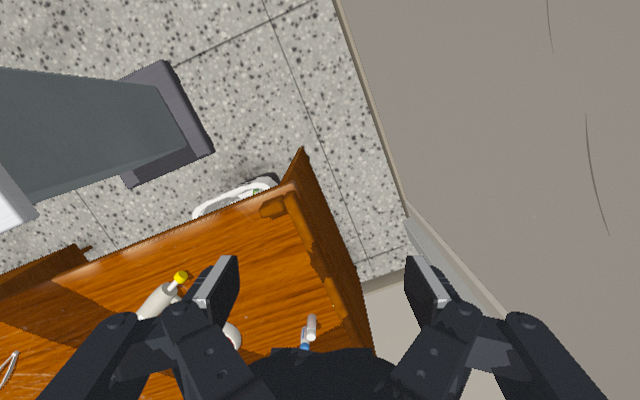

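The call was refused, so nothing moved; the picture shows only the desk edge and fingers at the start pose. I'll retry with every key given.

Call:
{"fn": "drive_tool", "kwargs": {
  "series": [
    {"dx": 0,"dy": 0,"dz": -0.03,"yaw": -2},
    {"dx": -0.03,"dy": -0.02,"dz": -0.07,"yaw": -6},
    {"dx": -0.07,"dy": -0.045,"dz": -0.08,"yaw": -10},
    {"dx": -0.12,"dy": -0.075,"dz": -0.08,"yaw": -14},
    {"dx": -0.17,"dy": -0.105,"dz": -0.08,"yaw": -18},
    {"dx": -0.22,"dy": -0.138,"dz": -0.08,"yaw": -22},
    {"dx": -0.27,"dy": -0.17,"dz": -0.08,"yaw": -26},
    {"dx": -0.32,"dy": -0.2,"dz": -0.08,"yaw": -30},
    {"dx": -0.37,"dy": -0.232,"dz": -0.08,"yaw": -31.7},
    {"dx": -0.42,"dy": -0.263,"dz": -0.08,"yaw": -31.7},
    {"dx": -0.465,"dy": -0.29,"dz": -0.08,"yaw": -31.7},
    {"dx": -0.495,"dy": -0.31,"dz": -0.08,"yaw": -31.7},
    {"dx": -0.505,"dy": -0.316,"dz": -0.08,"yaw": -31.7},
    {"dx": -0.505,"dy": -0.316,"dz": -0.08,"yaw": -31.7},
    {"dx": -0.505,"dy": -0.316,"dz": -0.08,"yaw": -31.7}
  ],
  "claw": 0,
  "squeeze": 40
}}

```text
t: 2.72
position: [583.7, 95.7, 311.4]
ee_rot: [0.26, -3.13, -0.002]
contact_force: [-0.2, 0.7, 0.5]
opening: 85.6
grip_force: 0.0
```

```bash
python3 - <<'E'
from h import *
pic,W,s=look("wrist");save(pic,"w1b.png");print(s["t"],s["position"],s["ee_rot"])
M=R.from_rotvec(s["ee_rot"]).as_matrix();print(M.round(3))
Q=W.reshape(-1,3);Q=Q[~np.isnan(Q[:,0])]
for z0,z1 in((215,235),(235,256),(140,180),(190,215)):
    q=Q[(Q>[520,40,z0]).all(1)&(Q<[680,140,z1]).all(1)]
    if len(q)>9: print(z0,len(q),q.mean(0).round(),np.round(cv2.boxPoints(cv2.minAreaRect(q[:,:2].astype(np.float32)))).tolist())
E
```

```text
2.725 [583.65236093  95.71205475 311.44652821] [ 2.60069212e-01 -3.13040522e+00 -2.32136598e-03]
[[-0.986 -0.165 -0.001]
 [-0.165  0.986  0.001]
 [ 0.     0.002 -1.   ]]
215 46 [617. 100. 232.] [[565.0, 82.0], [576.0, 63.0], [633.0, 96.0], [622.0, 115.0]]
235 3413 [577.  96. 250.] [[535.0, 107.0], [540.0, 74.0], [624.0, 86.0], [619.0, 119.0]]
190 12 [587.  86. 193.] [[574.0, 114.0], [585.0, 76.0], [596.0, 80.0], [585.0, 117.0]]
```

View pics/w1b.png

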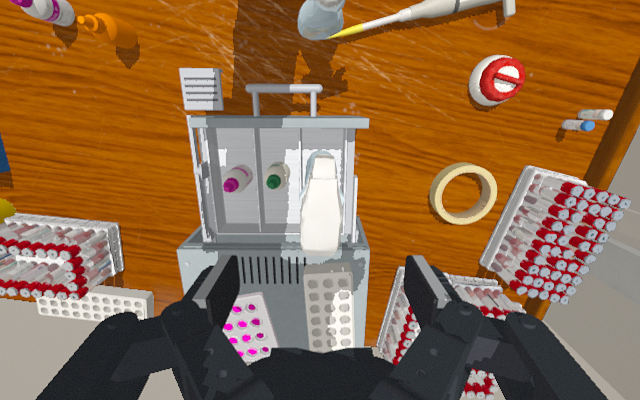

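The view shows the spray head at (320,205) pixels centred between the fingers, droppers in the other two bays at (237,180) and (275,177), timer (497,80) and tape (463,193) off to the side. The white, magenta-capped bottle at (40,10) is the desk bottle; the orange one at (105,28) is the look-alike. Lowering and gripping.

Call:
{"fn": "drive_tool", "kwargs": {
  "series": [
    {"dx": 0,"dy": 0,"dz": 0.03,"yaw": 0},
    {"dx": 0,"dy": 0,"dz": 0.06,"yaw": 0},
    {"dx": 0,"dy": 0,"dz": 0.09,"yaw": 0},
    {"dx": 0,"dy": 0,"dz": 0.106,"yaw": 0},
    {"dx": 0,"dy": 0,"dz": 0.106,"yaw": 0},
    {"dx": 0,"dy": 0,"dz": 0.106,"yaw": 0}
  ]
}}

```text
t: 3.52
position: [585.4, 94.0, 206.4]
ee_rot: [-0.255, 3.129, 0.001]
contact_force: [-0.3, -0.3, 0.3]
opening: 85.3
grip_force: 0.0
```

Call:
{"fn": "drive_tool", "kwargs": {
  "series": [
    {"dx": 0,"dy": 0,"dz": 0,"yaw": 0},
    {"dx": 0,"dy": 0,"dz": 0,"yaw": 0},
    {"dx": 0,"dy": 0,"dz": 0,"yaw": 0},
    {"dx": 0,"dy": 0,"dz": 0,"yaw": 0},
    {"dx": 0,"dy": 0,"dz": 0,"yaw": 0},
    {"dx": 0,"dy": 0,"dz": 0,"yaw": 0},
    {"dx": 0,"dy": 0,"dz": -0.01,"yaw": 0},
    {"dx": 0,"dy": 0,"dz": -0.02,"yaw": 0},
    {"dx": 0,"dy": 0,"dz": -0.02,"yaw": 0}
  ],
  "claw": 255,
  "squeeze": 50
}}

```text
t: 4.65
position: [585.3, 93.5, 226.3]
ee_rot: [-0.255, 3.129, 0.001]
contact_force: [0.6, -0.1, -1.8]
opening: 28.8
grip_force: 49.6
```

```bash
python3 - <<'E'
from h import *
for c in("top","scene"):
    W=np.load(c+".npz")["W"].reshape(-1,3);W=W[~np.isnan(W[:,0])]
    q=W[(W[:,0]>530)&(W[:,0]<700)&(W[:,1]<-170)&(W[:,1]>-320)];print(len(q),q[:,2].max(),np.percentile(q[:,2],[1,50,99]))
E
```

```text
3060 10.526930277024348 [-8.50875089 -0.90108203  6.18243003]
3973 1.7949796259932782 [-3.34223335 -1.26837753  0.91150063]
```

Call:
{"fn": "drive_tool", "kwargs": {
  "series": [
    {"dx": 0,"dy": 0,"dz": -0.03,"yaw": 0},
    {"dx": 0,"dy": 0,"dz": -0.065,"yaw": 0},
    {"dx": 0,"dy": 0,"dz": -0.1,"yaw": 0},
    {"dx": 0,"dy": -0.01,"dz": -0.125,"yaw": 0},
    {"dx": 0,"dy": -0.035,"dz": -0.13,"yaw": 0},
    {"dx": 0.005,"dy": -0.065,"dz": -0.13,"yaw": 0},
    {"dx": 0.01,"dy": -0.1,"dz": -0.13,"yaw": 0},
    {"dx": 0.015,"dy": -0.14,"dz": -0.13,"yaw": 0},
    {"dx": 0.02,"dy": -0.18,"dz": -0.13,"yaw": 0},
    {"dx": 0.025,"dy": -0.22,"dz": -0.13,"yaw": 0},
    {"dx": 0.03,"dy": -0.26,"dz": -0.13,"yaw": 0},
    {"dx": 0.03,"dy": -0.295,"dz": -0.13,"yaw": 0},
    {"dx": 0.03,"dy": -0.32,"dz": -0.13,"yaw": 0},
    {"dx": 0.03,"dy": -0.334,"dz": -0.13,"yaw": 0},
    {"dx": 0.03,"dy": -0.334,"dz": -0.13,"yaw": 0},
    {"dx": 0.03,"dy": -0.334,"dz": -0.13,"yaw": 0}
  ]
}}

```text
t: 6.65
position: [609.2, -239.2, 355.3]
ee_rot: [-0.258, 3.131, 0.003]
contact_force: [-1.2, 0.9, -2.6]
opening: 29.0
grip_force: 49.7
```

Call:
{"fn": "drive_tool", "kwargs": {
  "series": [
    {"dx": 0,"dy": 0,"dz": 0.03,"yaw": 0},
    {"dx": 0,"dy": 0,"dz": 0.07,"yaw": 0},
    {"dx": 0,"dy": 0,"dz": 0.11,"yaw": 0},
    {"dx": 0,"dy": 0,"dz": 0.14,"yaw": 0},
    {"dx": 0,"dy": 0,"dz": 0.155,"yaw": 0},
    {"dx": 0,"dy": 0,"dz": 0.162,"yaw": 0},
    {"dx": 0,"dy": 0,"dz": 0.167,"yaw": 0},
    {"dx": 0,"dy": 0,"dz": 0.169,"yaw": 0},
    {"dx": 0,"dy": 0,"dz": 0.169,"yaw": 0}
  ]
}}

```text
t: 7.78
position: [609.4, -241.2, 186.8]
ee_rot: [-0.255, 3.13, -0.0]
contact_force: [-0.7, 0.6, -1.6]
opening: 28.8
grip_force: 49.7
```

Call:
{"fn": "drive_tool", "kwargs": {
  "series": [
    {"dx": 0,"dy": 0,"dz": 0.001,"yaw": 0},
    {"dx": 0,"dy": 0,"dz": 0.002,"yaw": 0},
    {"dx": 0,"dy": 0,"dz": 0.003,"yaw": 0},
    {"dx": 0,"dy": 0,"dz": 0.003,"yaw": 0}
  ]
}}

```text
t: 8.28
position: [609.4, -241.1, 184.2]
ee_rot: [-0.255, 3.13, -0.001]
contact_force: [-2.5, 0.3, 4.6]
opening: 29.6
grip_force: 50.4
```

Call:
{"fn": "drive_tool", "kwargs": {
  "series": [
    {"dx": 0,"dy": 0,"dz": 0,"yaw": 0},
    {"dx": 0,"dy": 0,"dz": 0,"yaw": 0},
    {"dx": 0,"dy": 0,"dz": 0,"yaw": 0},
    {"dx": 0,"dy": 0,"dz": 0,"yaw": 0},
    {"dx": 0,"dy": 0,"dz": 0,"yaw": 0},
    {"dx": 0,"dy": 0,"dz": 0,"yaw": 0},
    {"dx": 0,"dy": 0,"dz": -0.02,"yaw": 0},
    {"dx": 0,"dy": 0,"dz": -0.05,"yaw": 0},
    {"dx": 0,"dy": 0,"dz": -0.09,"yaw": 0},
    {"dx": 0,"dy": 0,"dz": -0.1,"yaw": 0}
  ],
  "claw": 0
}}

```text
t: 9.52
position: [610.6, -241.4, 286.2]
ee_rot: [-0.254, 3.126, -0.003]
contact_force: [0.2, 0.3, -0.1]
opening: 85.6
grip_force: 0.0
```

```bash
python3 - <<'E'
from h import *
o=[]
for c in("scene","wrist"):
    pic,W,s=look(c);o.append(pic)
    if c=="scene":
        q=W.reshape(-1,3);q=q[(q>[540,-320,5]).all(1)&(q<[690,-160,270]).all(1)]
        for z in range(10,240,40):
            a=q[(q[:,2]>z)&(q[:,2]<z+15)]; print(z,len(a),np.round(np.median(a,0)),a.min(0).round(),a.max(0).round())
        print(q[:,2].max())
for r in viewer.masks_of("desk_bottle","wrist"):
    print(r["bbox"],r["confidence"],np.nanmedian(W[r["pixels"]],0).round())
save(np.vstack([cv2.resize(o[0],(480,300)),cv2.resize(o[1],(480,300))]),"p2.png")
E
```

```text
10 169 [ 603. -258.   18.] [ 589. -262.   10.] [ 656. -223.   25.]
50 174 [ 604. -256.   58.] [ 593. -261.   50.] [ 654. -230.   65.]
90 165 [ 609. -252.   96.] [ 598. -258.   90.] [ 655. -223.  105.]
130 112 [ 613. -249.  136.] [ 605. -256.  130.] [ 638. -225.  145.]
170 175 [ 602. -250.  177.] [ 575. -258.  170.] [ 629. -234.  185.]
210 242 [ 594. -254.  218.] [ 562. -257.  210.] [ 645. -224.  225.]
231.03142962541102
[294.6, 4.3, 28.9, 41.5] 0.93 [ 448. -281.   49.]
[358.9, 32.4, 29.4, 33.6] 0.71 [ 461. -204.   49.]
[438.8, 89.7, 72.3, 174.5] 0.69 [519. -65.  80.]
```

View pics/p2.png

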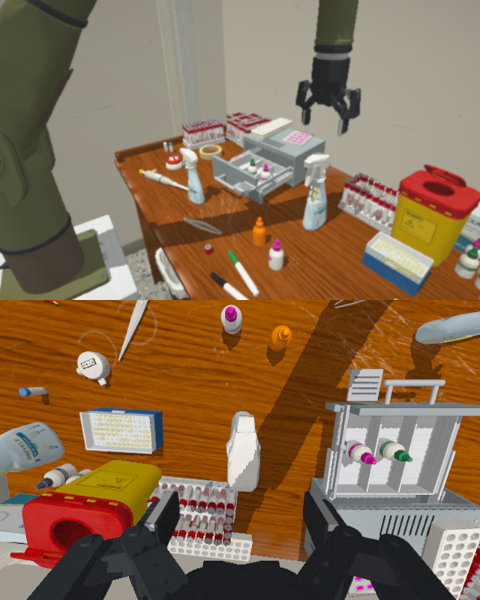

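The scene view shows the spray bottle standing upright at about (315,195); in the wrist view the white, magenta-capped desk bottle is at (231,319) of the composite, orange one beside it at (280,337), and the left bay is empty. Now measuring bay positions.

```bash
python3 - <<'E'
from h import *
a=np.radians(9.3);ux=np.array([np.cos(a),np.sin(a)]);uy=np.array([-np.sin(a),np.cos(a)])
for c in("top","wrist"):
    pic,W,s=look(c);Q=W.reshape(-1,3);Q=Q[~np.isnan(Q[:,0])]
    U=np.c_[(Q[:,:2]-[527,24])@ux,(Q[:,:2]-[527,24])@uy,Q[:,2]]
    def f(n,lo,hi):
        q=U[(U>lo).all(1)&(U<hi).all(1)]
        if len(q)>5:print(c,n,len(q),np.percentile(q,[2,50,98],axis=0).round(1).tolist())
    f("unit",[60,-130,119],[330,130,132])
    f("panel",[-15,-130,93],[30,130,105])
    f("tab",[-60,-125,70],[-8,-50,88])
    f("bots",[20,-110,85],[140,60,108]);f("handle",[-60,-60,40],[-15,60,60])
    f("bA",[20,-35,85],[140,40,108]);f("bB",[20,-110,85],[140,-35,108])
    q=U[(U[:,0]>20)&(U[:,0]<110)&(U[:,2]>50)&(U[:,2]<66)&(abs(U[:,1])<130)]
    h,e=np.histogram(q[:,1],np.arange(-130,131,5));print([(int(x),int(n)) for x,n in zip(e,h) if n])
    q=U[(U[:,0]>20)&(U[:,0]<140)&(U[:,2]>14)&(U[:,2]<30)&(abs(U[:,1])<130)]
    h,e=np.histogram(q[:,1],np.arange(-130,131,5));print([(int(x),int(n)) for x,n in zip(e,h) if n])
E
```

```text
top unit 4212 [[162.8, -119.6, 119.9], [236.7, -23.0, 125.4], [326.2, 120.7, 131.5]]
top panel 339 [[0.4, -92.1, 93.7], [6.1, 12.2, 98.8], [12.1, 112.3, 103.6]]
top tab 303 [[-54.5, -107.5, 73.2], [-32.1, -84.3, 79.1], [-9.3, -61.8, 85.0]]
top bots 61 [[75.4, -66.2, 85.2], [84.8, -51.6, 90.5], [95.1, 5.5, 104.4]]
top handle 164 [[-39.9, -34.4, 45.4], [-33.6, 11.1, 52.5], [-17.0, 57.3, 58.3]]
top bA 30 [[75.6, -10.0, 85.6], [82.4, -2.8, 91.0], [89.9, 6.1, 105.0]]
top bB 31 [[73.3, -78.0, 85.2], [87.0, -59.0, 90.4], [95.5, -52.1, 103.4]]
[(-115, 7), (-110, 6), (-105, 25), (-100, 42), (-95, 34), (-75, 6), (-70, 2), (-65, 4), (-55, 6), (-50, 3), (-45, 1), (-35, 19), (-30, 11), (-20, 4), (-15, 6), (-5, 3), (0, 4), (5, 4), (10, 4), (25, 3), (30, 28), (90, 26), (95, 49), (100, 50), (105, 21), (110, 9)]
[(-95, 44), (-90, 75), (-85, 74), (-80, 67), (-75, 57), (-70, 53), (-65, 51), (-60, 49), (-55, 55), (-50, 57), (-45, 70), (-40, 72), (-35, 38), (-30, 61), (-25, 69), (-20, 64), (-15, 55), (-10, 52), (-5, 50), (0, 48), (5, 55), (10, 59), (15, 73), (20, 70), (25, 77), (30, 18), (35, 69), (40, 7
[... 570 characters left out ...]
4.1, 102.9]]
wrist bB 191 [[78.4, -65.9, 85.6], [84.4, -60.9, 91.3], [94.0, -52.3, 103.3]]
[(-115, 40), (-110, 65), (-105, 297), (-100, 100), (-75, 106), (-70, 40), (-65, 22), (-60, 13), (-55, 8), (-50, 1), (-35, 105), (-30, 126), (-20, 97), (-15, 71), (-10, 34), (-5, 21), (0, 8), (5, 1), (30, 260), (35, 2), (90, 172), (95, 432), (100, 102), (105, 198), (110, 110), (115, 2)]
[(-75, 61), (-70, 211), (-65, 206), (-60, 184), (-55, 169), (-50, 169), (-45, 164), (-40, 169), (-35, 273), (-30, 72), (-15, 1), (-10, 29), (-5, 170), (0, 173), (5, 167), (10, 181), (15, 162), (20, 168), (25, 168), (30, 285), (55, 1), (60, 154), (65, 235), (70, 240), (75, 260), (80, 257), (85, 254), (90, 320), (95, 332)]
```

```bash
python3 - <<'E'
from h import *
s=state();print(s["t"],s["joints"].round(2),s["position"].round(1));M=R.from_rotvec(s["ee_rot"]).as_matrix();print(M.round(3))
d=np.array([444,-285,200])-s["position"];print((M.T@d).round(1))
E
```

```text
9.775 [ 0.48  0.69 -0.33  1.4   0.23  1.09  1.84] [ 608.1 -240.9  281.6]
[[-0.987 -0.162 -0.003]
 [-0.162  0.987  0.001]
 [ 0.003  0.001 -1.   ]]
[168.8 -17.   82. ]
```

Call:
{"fn": "drive_tool", "kwargs": {
  "series": [
    {"dx": 0.015,"dy": -0.002,"dz": -0.005,"yaw": 6},
    {"dx": 0.035,"dy": -0.004,"dz": -0.005,"yaw": 15},
    {"dx": 0.06,"dy": -0.006,"dz": -0.005,"yaw": 25},
    {"dx": 0.085,"dy": -0.009,"dz": 0,"yaw": 35},
    {"dx": 0.11,"dy": -0.012,"dz": 0,"yaw": 45},
    {"dx": 0.135,"dy": -0.014,"dz": 0.01,"yaw": 55},
    {"dx": 0.155,"dy": -0.016,"dz": 0.03,"yaw": 65},
    {"dx": 0.165,"dy": -0.017,"dz": 0.055,"yaw": 75},
    {"dx": 0.169,"dy": -0.017,"dz": 0.08,"yaw": 84},
    {"dx": 0.169,"dy": -0.017,"dz": 0.11,"yaw": 90},
    {"dx": 0.169,"dy": -0.017,"dz": 0.14,"yaw": 90},
    {"dx": 0.169,"dy": -0.017,"dz": 0.14,"yaw": 90},
    {"dx": 0.169,"dy": -0.017,"dz": 0.14,"yaw": 90}
  ]
}}

```text
t: 11.4
position: [445.1, -285.4, 143.5]
ee_rot: [-2.034, -2.394, 0.0]
contact_force: [-0.9, -0.7, 0.1]
opening: 85.2
grip_force: 0.0
```

```bash
python3 - <<'E'
from h import *
pic,W,s=look("wrist");print(s["t"],s["joints"].round(2),s["position"].round(1))
M=R.from_rotvec(s["ee_rot"]).as_matrix();print(M.round(3))
Q=W.reshape(-1,3)
for z0,z1 in((15,50),(50,58),(62,85)):
    q=Q[(Q>[415,-315,z0]).all(1)&(Q<[475,-255,z1]).all(1)]
    if len(q)>9: print(z0,len(q),q.mean(0).round(),np.round(q.min(0)),np.round(q.max(0)))
print((M.T@(np.array([444,-285,21])-s["position"])).round(1))
E
```

```text
11.4 [ 0.44  0.7   0.07  1.95 -0.1   0.5   0.74] [ 445.1 -285.4  143.5]
[[-0.162  0.987 -0.   ]
 [ 0.987  0.162 -0.   ]
 [-0.    -0.    -1.   ]]
15 720 [ 442. -274.   41.] [ 427. -297.   15.] [ 459. -266.   50.]
50 140 [ 442. -277.   52.] [ 432. -291.   50.] [ 454. -272.   58.]
62 372 [ 443. -280.   71.] [ 435. -291.   62.] [ 452. -274.   82.]
[  0.5  -1.  122.5]
```

Call:
{"fn": "drive_tool", "kwargs": {
  "series": [
    {"dx": 0.0026,"dy": -0.001,"dz": 0.02,"yaw": 0},
    {"dx": 0.0026,"dy": -0.001,"dz": 0.05,"yaw": 0},
    {"dx": 0.0026,"dy": -0.001,"dz": 0.08,"yaw": 0},
    {"dx": 0.0026,"dy": -0.001,"dz": 0.105,"yaw": 0},
    {"dx": 0.0026,"dy": -0.001,"dz": 0.12,"yaw": 0},
    {"dx": 0.0026,"dy": -0.001,"dz": 0.122,"yaw": 0},
    {"dx": 0.0026,"dy": -0.001,"dz": 0.122,"yaw": 0}
  ]
}}

```text
t: 12.32
position: [444.1, -283.1, 22.0]
ee_rot: [2.033, 2.393, 0.0]
contact_force: [1.0, -0.6, 0.2]
opening: 85.4
grip_force: 0.0
```

Call:
{"fn": "drive_tool", "kwargs": {
  "series": [
    {"dx": 0,"dy": 0,"dz": 0,"yaw": 0},
    {"dx": 0,"dy": 0,"dz": 0,"yaw": 0},
    {"dx": 0,"dy": 0,"dz": 0,"yaw": 0},
    {"dx": 0,"dy": 0,"dz": 0,"yaw": 0},
    {"dx": 0,"dy": 0,"dz": 0,"yaw": 0},
    {"dx": 0,"dy": 0,"dz": 0,"yaw": 0},
    {"dx": 0,"dy": 0,"dz": -0.02,"yaw": 0},
    {"dx": 0,"dy": 0,"dz": -0.05,"yaw": 0},
    {"dx": 0,"dy": 0,"dz": -0.09,"yaw": 0},
    {"dx": 0,"dy": 0,"dz": -0.13,"yaw": 0},
    {"dx": 0,"dy": 0,"dz": -0.16,"yaw": 0},
    {"dx": 0,"dy": 0,"dz": -0.17,"yaw": 0},
    {"dx": 0,"dy": 0,"dz": -0.17,"yaw": 0}
  ],
  "claw": 255,
  "squeeze": 30
}}

```text
t: 13.95
position: [443.6, -282.7, 191.1]
ee_rot: [2.034, 2.394, 0.0]
contact_force: [-0.0, 0.1, -0.9]
opening: 31.7
grip_force: 30.1
```

```bash
python3 - <<'E'
from h import *
s=state();M=R.from_rotvec(s["ee_rot"]).as_matrix();print(s["t"],s["position"].round(1),s["grip_force"],s["opening"],M.round(3).tolist())
print((M.T@(np.array([598,98.5,43])-s["position"])).round(1))
E
```

```text
13.95 [ 443.6 -282.7  191.1] 30.057984762825072 31.662814837704563 [[-0.162, 0.987, 0.0], [0.987, 0.162, 0.0], [0.0, 0.0, -1.0]]
[351.2 214.1 148.1]
```

Call:
{"fn": "drive_tool", "kwargs": {
  "series": [
    {"dx": 0.02,"dy": 0.012,"dz": 0,"yaw": 0},
    {"dx": 0.055,"dy": 0.033,"dz": 0,"yaw": 0},
    {"dx": 0.1,"dy": 0.06,"dz": 0,"yaw": 0},
    {"dx": 0.145,"dy": 0.088,"dz": 0,"yaw": 0},
    {"dx": 0.19,"dy": 0.116,"dz": 0,"yaw": 0},
    {"dx": 0.235,"dy": 0.143,"dz": 0,"yaw": 0},
    {"dx": 0.275,"dy": 0.168,"dz": 0,"yaw": 0},
    {"dx": 0.31,"dy": 0.189,"dz": 0,"yaw": 0},
    {"dx": 0.335,"dy": 0.204,"dz": 0,"yaw": 0},
    {"dx": 0.347,"dy": 0.211,"dz": 0,"yaw": 0},
    {"dx": 0.351,"dy": 0.214,"dz": 0,"yaw": 0},
    {"dx": 0.351,"dy": 0.214,"dz": 0.01,"yaw": 0},
    {"dx": 0.351,"dy": 0.214,"dz": 0.04,"yaw": 0},
    {"dx": 0.351,"dy": 0.214,"dz": 0.08,"yaw": 0},
    {"dx": 0.351,"dy": 0.214,"dz": 0.11,"yaw": 0},
    {"dx": 0.351,"dy": 0.214,"dz": 0.13,"yaw": 0},
    {"dx": 0.351,"dy": 0.214,"dz": 0.14,"yaw": 0},
    {"dx": 0.351,"dy": 0.214,"dz": 0.144,"yaw": 0},
    {"dx": 0.351,"dy": 0.214,"dz": 0.144,"yaw": 0}
  ]
}}

```text
t: 16.32
position: [598.5, 98.2, 47.8]
ee_rot: [2.034, 2.394, 0.001]
contact_force: [-0.5, -0.2, 0.0]
opening: 31.6
grip_force: 30.1
```

Call:
{"fn": "drive_tool", "kwargs": {
  "series": [
    {"dx": 0,"dy": 0,"dz": 0.001,"yaw": 0},
    {"dx": 0,"dy": 0,"dz": 0.002,"yaw": 0},
    {"dx": 0,"dy": 0,"dz": 0.003,"yaw": 0},
    {"dx": 0,"dy": 0,"dz": 0.003,"yaw": 0}
  ]
}}

```text
t: 16.82
position: [598.0, 98.2, 44.3]
ee_rot: [-2.034, -2.394, -0.0]
contact_force: [-0.9, -0.0, 0.0]
opening: 31.6
grip_force: 30.1
```

Call:
{"fn": "drive_tool", "kwargs": {
  "series": [
    {"dx": 0,"dy": 0,"dz": 0.001,"yaw": 0},
    {"dx": 0,"dy": 0,"dz": 0.002,"yaw": 0},
    {"dx": 0,"dy": 0,"dz": 0.002,"yaw": 0}
  ]
}}

```text
t: 17.2
position: [598.2, 98.3, 43.7]
ee_rot: [2.034, 2.394, 0.001]
contact_force: [-2.3, -0.4, 10.8]
opening: 31.7
grip_force: 31.0
```

Call:
{"fn": "drive_tool", "kwargs": {
  "series": [
    {"dx": 0,"dy": 0,"dz": -0.001,"yaw": 0},
    {"dx": 0,"dy": 0,"dz": -0.001,"yaw": 0}
  ]
}}

```text
t: 17.45
position: [598.2, 98.2, 43.7]
ee_rot: [2.034, 2.394, 0.001]
contact_force: [-1.2, -0.3, 6.6]
opening: 31.5
grip_force: 30.6
```

Call:
{"fn": "drive_tool", "kwargs": {
  "series": [
    {"dx": 0,"dy": 0,"dz": 0,"yaw": 0},
    {"dx": 0,"dy": 0,"dz": 0,"yaw": 0},
    {"dx": 0,"dy": 0,"dz": 0,"yaw": 0},
    {"dx": 0,"dy": 0,"dz": 0,"yaw": 0},
    {"dx": 0,"dy": 0,"dz": 0,"yaw": 0},
    {"dx": 0,"dy": 0,"dz": 0,"yaw": 0},
    {"dx": 0,"dy": 0,"dz": -0.02,"yaw": 0},
    {"dx": 0,"dy": 0,"dz": -0.05,"yaw": 0},
    {"dx": 0,"dy": 0,"dz": -0.09,"yaw": 0},
    {"dx": 0,"dy": 0,"dz": -0.14,"yaw": 0},
    {"dx": 0,"dy": 0,"dz": -0.18,"yaw": 0},
    {"dx": 0,"dy": 0,"dz": -0.2,"yaw": 0},
    {"dx": 0,"dy": 0,"dz": -0.2,"yaw": 0}
  ],
  "claw": 0
}}

```text
t: 19.08
position: [599.2, 98.2, 246.1]
ee_rot: [2.032, 2.392, 0.007]
contact_force: [0.2, 0.5, -0.0]
opening: 85.6
grip_force: 0.0
```

```bash
python3 - <<'E'
from h import *
pic,W,s=look("scene");p2,W2,s=look("wrist");save(np.vstack([cv2.resize(pic[130:330,200:440],(480,300)),cv2.resize(p2,(480,300))]),"p3.png")
M=R.from_rotvec(s["ee_rot"]).as_matrix();print(s["t"],s["joints"].round(2),s["position"].round(1),M.round(3).tolist())
print((M.T@(np.array([509,-64,110])-s["position"])).round(1))
E
```

```text
19.125 [-0.36  0.65  0.21  1.62 -0.17  0.88  0.08] [598.1  98.2 244.4] [[-0.162, 0.987, 0.002], [0.987, 0.162, 0.001], [0.0, 0.002, -1.0]]
[-145.7 -114.4  134.2]
```

View pics/p3.png

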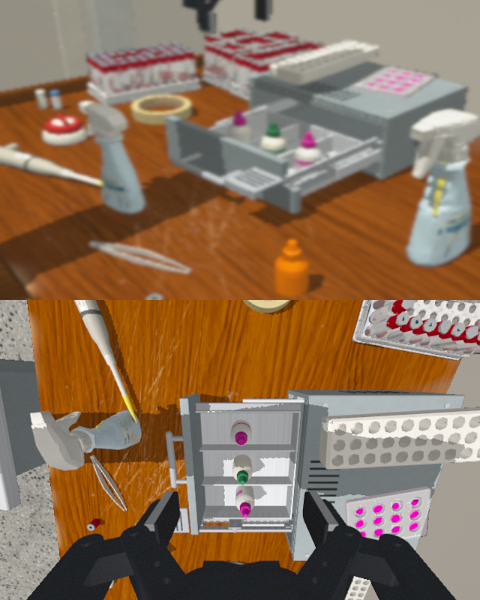

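The views show all three droppers upright, one per bay (scene crop (238,122), (272,140), (307,148)). Now closing the gripper and moving above the lever tab.

Call:
{"fn": "drive_tool", "kwargs": {
  "series": [
    {"dx": -0.01,"dy": -0.01,"dz": 0,"yaw": 8},
    {"dx": -0.03,"dy": -0.025,"dz": 0,"yaw": 18},
    {"dx": -0.05,"dy": -0.04,"dz": 0,"yaw": 28},
    {"dx": -0.07,"dy": -0.055,"dz": 0,"yaw": 38},
    {"dx": -0.09,"dy": -0.07,"dz": 0,"yaw": 48},
    {"dx": -0.11,"dy": -0.085,"dz": 0,"yaw": 58},
    {"dx": -0.13,"dy": -0.1,"dz": 0.01,"yaw": 68},
    {"dx": -0.142,"dy": -0.11,"dz": 0.03,"yaw": 78},
    {"dx": -0.146,"dy": -0.114,"dz": 0.06,"yaw": 86},
    {"dx": -0.146,"dy": -0.114,"dz": 0.09,"yaw": 90},
    {"dx": -0.146,"dy": -0.114,"dz": 0.12,"yaw": 90},
    {"dx": -0.146,"dy": -0.114,"dz": 0.134,"yaw": 90},
    {"dx": -0.146,"dy": -0.114,"dz": 0.134,"yaw": 90},
    {"dx": -0.146,"dy": -0.114,"dz": 0.134,"yaw": 90}
  ],
  "claw": 255,
  "squeeze": 60
}}

```text
t: 20.92
position: [509.6, -64.6, 110.0]
ee_rot: [3.131, 0.255, 0.002]
contact_force: [-0.5, -0.8, 0.3]
opening: -0.0
grip_force: 0.0
```

Call:
{"fn": "drive_tool", "kwargs": {
  "series": [
    {"dx": 0,"dy": 0,"dz": 0.015,"yaw": 0},
    {"dx": 0,"dy": 0,"dz": 0.025,"yaw": 0},
    {"dx": 0,"dy": 0,"dz": 0.03,"yaw": 0},
    {"dx": 0,"dy": 0,"dz": 0.034,"yaw": 0},
    {"dx": 0,"dy": 0,"dz": 0.038,"yaw": 0},
    {"dx": 0,"dy": 0,"dz": 0.042,"yaw": 0},
    {"dx": 0,"dy": 0,"dz": 0.042,"yaw": 0}
  ]
}}

```text
t: 21.8
position: [508.9, -64.1, 67.3]
ee_rot: [-3.131, -0.255, 0.0]
contact_force: [-2.8, 1.4, 5.8]
opening: 0.1
grip_force: 3.3
```

```bash
python3 - <<'E'
from h import *
s=state();M=R.from_rotvec(s["ee_rot"]).as_matrix();print(s["t"],s["joints"].round(2),s["position"].round(1),s["contact_force"].round(1),M.round(3).tolist())
E
```

```text
21.8 [-0.17  0.86  0.34  2.04 -0.77  0.37 -0.61] [508.9 -64.1  67.3] [-2.8  1.4  5.8] [[0.987, 0.162, -0.0], [0.162, -0.987, 0.001], [-0.0, -0.001, -1.0]]
```

Call:
{"fn": "drive_tool", "kwargs": {
  "series": [
    {"dx": 0.005,"dy": 0,"dz": 0,"yaw": 0},
    {"dx": 0.011,"dy": 0,"dz": 0,"yaw": 0},
    {"dx": 0.016,"dy": 0,"dz": 0,"yaw": 0},
    {"dx": 0.02,"dy": 0,"dz": 0,"yaw": 0},
    {"dx": 0.023,"dy": 0,"dz": 0,"yaw": 0},
    {"dx": 0.026,"dy": 0,"dz": 0,"yaw": 0},
    {"dx": 0.03,"dy": 0,"dz": 0,"yaw": 0},
    {"dx": 0.034,"dy": 0,"dz": 0,"yaw": 0},
    {"dx": 0.038,"dy": 0,"dz": 0,"yaw": 0},
    {"dx": 0.043,"dy": 0,"dz": 0,"yaw": 0},
    {"dx": 0.048,"dy": 0,"dz": 0,"yaw": 0},
    {"dx": 0.053,"dy": 0,"dz": 0,"yaw": 0},
    {"dx": 0.058,"dy": 0,"dz": 0,"yaw": 0},
    {"dx": 0.063,"dy": 0,"dz": 0,"yaw": 0},
    {"dx": 0.067,"dy": 0,"dz": 0,"yaw": 0},
    {"dx": 0.07,"dy": 0,"dz": 0,"yaw": 0},
    {"dx": 0.07,"dy": 0,"dz": 0,"yaw": 0}
  ]
}}

```text
t: 23.92
position: [577.9, -52.9, 67.5]
ee_rot: [-3.131, -0.255, 0.001]
contact_force: [-3.2, 1.5, 6.8]
opening: 0.3
grip_force: 3.3
```

```bash
python3 - <<'E'
from h import *
pic,W,s=look("top");save(pic[60:270,180:460],"t4.png");print(s["t"],s["position"].round(1),s["contact_force"].round(1))
Q=W.reshape(-1,3);Q=Q[~np.isnan(Q[:,0])]
a=np.radians(9.3);ux=np.array([np.cos(a),np.sin(a)]);uy=np.array([-np.sin(a),np.cos(a)])
U=np.c_[(Q[:,:2]-[527,24])@ux,(Q[:,:2]-[527,24])@uy,Q[:,2]]
def f(n,lo,hi):
    q=U[(U>lo).all(1)&(U<hi).all(1)]
    if len(q)>5:print(n,len(q),np.percentile(q,[2,50,98],axis=0).round(1).tolist())
f("panel",[-15,0,93],[80,115,104]);f("b",[70,-110,75],[155,110,104])
E
```

```text
23.925 [577.9 -52.9  67.5] [-3.2  1.5  6.8]
panel 155 [[70.1, 2.6, 94.4], [74.9, 59.5, 99.1], [79.7, 112.8, 103.6]]
b 336 [[70.2, -103.0, 75.5], [78.3, 33.3, 97.0], [154.1, 106.2, 103.5]]
```

Call:
{"fn": "drive_tool", "kwargs": {
  "series": [
    {"dx": 0,"dy": 0,"dz": -0.008,"yaw": 0},
    {"dx": 0,"dy": 0,"dz": -0.018,"yaw": 0},
    {"dx": 0.004,"dy": 0,"dz": -0.018,"yaw": 0},
    {"dx": 0.01,"dy": 0,"dz": -0.018,"yaw": 0},
    {"dx": 0.015,"dy": 0,"dz": -0.018,"yaw": 0},
    {"dx": 0.018,"dy": 0,"dz": -0.018,"yaw": 0},
    {"dx": 0.021,"dy": 0,"dz": -0.018,"yaw": 0},
    {"dx": 0.024,"dy": 0,"dz": -0.018,"yaw": 0},
    {"dx": 0.028,"dy": 0,"dz": -0.018,"yaw": 0},
    {"dx": 0.033,"dy": 0,"dz": -0.018,"yaw": 0},
    {"dx": 0.039,"dy": 0,"dz": -0.018,"yaw": 0},
    {"dx": 0.045,"dy": 0,"dz": -0.018,"yaw": 0},
    {"dx": 0.052,"dy": 0,"dz": -0.018,"yaw": 0},
    {"dx": 0.059,"dy": 0,"dz": -0.018,"yaw": 0},
    {"dx": 0.066,"dy": 0,"dz": -0.018,"yaw": 0},
    {"dx": 0.073,"dy": 0,"dz": -0.018,"yaw": 0},
    {"dx": 0.08,"dy": 0,"dz": -0.018,"yaw": 0},
    {"dx": 0.085,"dy": 0,"dz": -0.018,"yaw": 0},
    {"dx": 0.088,"dy": 0,"dz": -0.018,"yaw": 0},
    {"dx": 0.088,"dy": 0,"dz": -0.018,"yaw": 0}
  ]
}}

```text
t: 26.48
position: [665.8, -38.5, 85.4]
ee_rot: [-3.131, -0.255, -0.002]
contact_force: [-1.6, -0.9, -1.7]
opening: -0.2
grip_force: 0.9
```

Call:
{"fn": "drive_tool", "kwargs": {
  "series": [
    {"dx": 0.002,"dy": 0,"dz": 0,"yaw": 0},
    {"dx": 0.004,"dy": 0,"dz": 0,"yaw": 0},
    {"dx": 0.006,"dy": 0,"dz": 0,"yaw": 0},
    {"dx": 0.008,"dy": 0,"dz": 0,"yaw": 0}
  ]
}}

```text
t: 26.98
position: [673.1, -37.3, 85.4]
ee_rot: [-3.131, -0.255, -0.0]
contact_force: [-3.3, -0.4, 1.6]
opening: -0.1
grip_force: 1.8
```

Call:
{"fn": "drive_tool", "kwargs": {
  "series": [
    {"dx": 0.001,"dy": 0,"dz": 0,"yaw": 0},
    {"dx": 0.003,"dy": 0,"dz": 0,"yaw": 0},
    {"dx": 0.004,"dy": 0,"dz": 0,"yaw": 0},
    {"dx": 0.005,"dy": 0,"dz": 0,"yaw": 0},
    {"dx": 0.005,"dy": 0,"dz": 0,"yaw": 0}
  ]
}}

```text
t: 27.6
position: [678.0, -36.5, 85.4]
ee_rot: [-3.131, -0.255, -0.0]
contact_force: [-4.0, 0.3, 1.2]
opening: -0.1
grip_force: 1.7
```

Call:
{"fn": "drive_tool", "kwargs": {
  "series": [
    {"dx": 0.001,"dy": 0,"dz": 0,"yaw": 0},
    {"dx": 0.002,"dy": 0,"dz": 0,"yaw": 0},
    {"dx": 0.003,"dy": 0,"dz": 0,"yaw": 0},
    {"dx": 0.004,"dy": 0,"dz": 0,"yaw": 0},
    {"dx": 0.004,"dy": 0,"dz": 0,"yaw": 0}
  ]
}}

```text
t: 28.22
position: [678.1, -36.5, 85.4]
ee_rot: [-3.13, -0.253, 0.012]
contact_force: [-12.4, 0.1, 9.3]
opening: -0.2
grip_force: 6.2
```

Call:
{"fn": "drive_tool", "kwargs": {
  "series": [
    {"dx": -0.004,"dy": 0,"dz": 0,"yaw": 0},
    {"dx": -0.01,"dy": 0,"dz": -0.002,"yaw": 0},
    {"dx": -0.018,"dy": 0,"dz": -0.01,"yaw": 0},
    {"dx": -0.025,"dy": 0,"dz": -0.04,"yaw": 0},
    {"dx": -0.035,"dy": 0,"dz": -0.08,"yaw": 0},
    {"dx": -0.06,"dy": 0,"dz": -0.13,"yaw": 0},
    {"dx": -0.1,"dy": 0,"dz": -0.17,"yaw": 0},
    {"dx": -0.15,"dy": 0,"dz": -0.18,"yaw": 0},
    {"dx": -0.16,"dy": 0,"dz": -0.18,"yaw": 0},
    {"dx": -0.16,"dy": 0,"dz": -0.18,"yaw": 0}
  ]
}}

```text
t: 29.48
position: [524.2, -61.8, 265.9]
ee_rot: [-3.131, -0.254, -0.003]
contact_force: [-0.3, 0.5, -0.4]
opening: 0.0
grip_force: 0.0
```

```bash
python3 - <<'E'
from h import *
p1,W1,_=look("scene");pw,W2,s=look("wrist");print(s["t"],s["position"].round(1),s["contact_force"].round(1))
a=np.radians(9.3);ux=np.array([np.cos(a),np.sin(a)]);uy=np.array([-np.sin(a),np.cos(a)])
for W in(W1,W2):
    Q=W.reshape(-1,3);Q=Q[~np.isnan(Q[:,0])]
    U=np.c_[(Q[:,:2]-[527,24])@ux,(Q[:,:2]-[527,24])@uy,Q[:,2]]
    def f(n,lo,hi):
        q=U[(U>lo).all(1)&(U<hi).all(1)]
        if len(q)>5:print(n,len(q),np.percentile(q,[2,50,98],axis=0).round(1).tolist())
    f("panelface",[130,0,70],[158,110,98]);f("tab",[90,-115,60],[142,-55,90])
save(np.vstack([cv2.resize(p1[130:330,200:440],(480,300)),cv2.resize(pw,(480,300))]),"p5.png")
E
```

```text
29.525 [525.1 -61.5 265.5] [ 0.9 -0.  -0.8]
panelface 271 [[147.4, 2.7, 70.7], [149.9, 53.3, 85.9], [155.4, 107.1, 97.7]]
tab 269 [[92.2, -110.5, 65.1], [108.4, -88.8, 78.0], [139.4, -63.6, 80.5]]
panelface 993 [[148.6, 2.0, 71.1], [149.0, 55.7, 85.0], [149.5, 107.6, 97.7]]
tab 2460 [[93.4, -106.2, 77.6], [117.2, -83.1, 80.0], [139.7, -60.4, 82.0]]
```

View pics/p5.png

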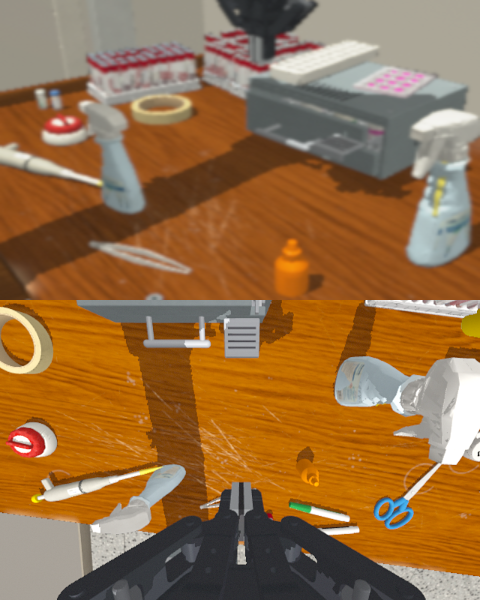

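The tray is home: the panel face sits 149–150 mm in from its start and the push met the stop at 12 N. The tab is back at 80 mm and the spray bottle stands at (445,200) of the crop.

```bash
python3 -c "
from plant import job
print(job.hand_in())"
```

```text
the job is handed in; nothing more can be done
None
```

The job is handed in: the spray bottle stands on the desk, the tray is fully home with the lever up, and the timer and tape were not touched; all three dropper bottles were upright, one per bay, before the push, but can't be seen now the tray is shut, and no verdict came back.

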